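Slide the order pad under the spring flap of its holder

TASK

Push the order pad home in its holder: with one fingertip press the long thumb rail down so that the spring flap lifts, and keep it held open while the other fingertip pushes the pad along the board, under the flap, right up against the end stop. Then let go so that the flap comes down on the pad, and move clear. Do not pick the pad up, only push it, and leave the things standing around where they are.

Things in the scene. Friction and masses are not known exactly. Their poses are not given: they have to be found in the camera images.
- holder: Order-pad holder, fixed to the worktop: wooden board 272 x 112 mm, 6 mm thick, x = -192 to +80 mm, with fences (inner faces y = +48 and -48 mm, tops z = 16 mm) between which the pad slides, and a hinged steel rail with flap on the +y side. Origin: on the worktop under the centre of a pad that is home. x: the way the pad is pushed; y: across, to the thumb rail; z up.
- end_stop (a point): Middle of the upper edge of the end stop's face, at the holder's x = +65, y = 0, z = 24 mm: a wooden bar across the far end of the board. The pad is home when its front edge touches it.
- hinge_rod (a point): Middle of the hinge rod, a steel rod along the holder's x at y = +57, z = 36 mm, from x = -183 to +67 mm, with a steel post (top z = 44 mm) at either end. The thumb rail lies on its outer (+y) side over bare worktop, the flap on its inner side over the board.
- flap (a joint): Angle (rad) of the one-piece steel rail and flap about the hinge rod. 0 = shut (lip 9 mm above the worktop, the pad, its top at 22 mm, cannot pass); grows as the rail is pressed down and the flap rises; 0.6 = rail level, lip 34 mm above the worktop; stop at 0.75. Sprung shut, does not stay open; holding 0.6 takes about 6 N. Released on the pad it rests near 0.33.
- thumb_rail (a point): Middle of the upper face of the thumb rail, a steel strip 185 mm long (holder x = -185 to 0 mm), 28 mm wide. Shut, it slopes up outwards, middle at holder y = +98, z = 36 mm. Pressed to 0.6 rad it is level, top z = 13 mm, y = +77 to +105 mm. A fingertip can slide along it; with both tips at that height the other is level with the pad's rear edge.
- flap_lip (a point): Middle of the lower edge of the flap's pressing lip. The flap is a steel plate from holder x = +19 to +61 mm that, shut, reaches over the board from the hinge to y = +21 mm; a lip 27 mm deep is turned down along its free edge, and 20 mm deep at its front corner (lower edge 16 mm above the worktop when shut).
- order_pad: Order pad, loose on the board in front of the flap: flat paper block on a card back, 130 mm along its x, 85 mm along its y, 16 mm thick, about 90 g. Origin: centre of its underside; its x within 2 degrees of the holder's x. Home: origin at the holder's x = 0, rear edge at x = -65 mm. At the start its origin is at holder x = -90 to -60 mm.
- ramekin: White ramekin, 82 mm across, 48 mm high, loose on the worktop beyond the end stop; origin: centre of its underside. Bystander.
- tape_roll: Roll of tan bag tape lying flat, 76 mm across, 18 mm high, loose on the worktop beyond the end stop; origin: centre of its underside. Bystander.
- brownie: Brownie, 59 x 76 x 36 mm, loose on the worktop behind the open end of the holder; origin: centre of its underside. Bystander.
Not all that is in view belongs to the job. Leave any black look-alike of the order_pad alone.

How it is judged:
By the outcome, as a careful person would: the job done as asked, in the order asked, and still so for the second after the job is handed in, with the robot touching nothing.
It also fails if it takes over 38 s, if anything falls off the work surface, if the arm or the gripper's body presses on something with over 40 N, if the wrist force passes 120 N, or if a joint passes its speed limit or range.

ROBOT

A 6-joint arm with a two-finger parallel gripper is mounted at the origin on a cart in front of the work surface, level with it; the furniture and walls round the work are solid. World frame = base frame: x ahead of the robot, y to its left, z up, the work surface at z = 0. Lengths are in mm, angles in rad, forces in N, time in s.
With the tool pointing down it reaches from about 300 to 775 mm from the base axis. Payload 14.6 kg.
Tool frame: the origin (TCP) lies between the finger pads; the fingertips stand 8 mm ahead of it and the grasp point (between the pads) lies 11 mm behind it; x points along the fingers, y is the direction in which the jaws open and shut, and the axes are right-handed (so a half turn about x gives the same grasp; the last joint's range is limited). The gripper opens to 94 mm and grips with 3 to 60 N. Pads are 16 mm wide; open, the fingers measure 119 mm over their backs; the gripper's body (75 mm by 177 mm) begins 78 mm behind the grasp point.
Start: joints at [-1.288, 0.3, 1.521, -0, 1.321, -0.067], TCP at [188.483, -516.685, 213.446] pointing down, gripper open.
Joint ranges: [-3.03, 3.03], [-0.79, 2.21], [0.23, 2.52], [-1.04, 4.18], [0, 3.07], [-2.55, 2.55]. Speed limits (rad/s): [2.22, 2.22, 2.57, 3.14, 3.14, 3.14].

INTERFACE

Orientations are given as [roll, pitch, yaw] about the fixed x, y, z axes, in that order (R = Rz(yaw) Ry(pitch) Rx(roll)).
In Python, from cell import telemetry, camera, calibration, order gives the robot as it stands.
- The arm moves only by the shell command python3 -m handwheel 'ROWS' [FORCE]. ROWS is JSON, a list of rows, each a list of 7 numbers: the turn, a rotation vector about the tool's x, y, z as a fraction of full scale, then the shift along the tool's x, y, z as a fraction of full scale, then the opening, from 0 (shut) to 1 (fully open). A call has 1 to 12 rows; each row is the pose to reach, as a shift and turn from the pose measured when the call began, along the tool's axes at that moment, turning the shorter way round; what a row does not reach only later rows make up. Full scale, the value 1, is 300 mm for a shift and pi rad for a turn. A row lasts 1/8 s, in which the tool goes at most 62.5 mm and 10.7 degrees, less where a joint would pass 70% of its speed; a pose out of reach is approached as far as the arm can. A call with a number of a shift or a turn outside -1 to 1 is refused whole. A call with a gripper value outside its range is refused whole. The fingers move at their own pace and stop on an object; FORCE is the grip in N (left out, the last holds). Time passes only in rows, so rows that repeat a pose let the fingers close. It gives the time, the measured TCP pose, the force and the opening at its end, in the units of the state.
- telemetry.read_state(): the state, without advancing time (a new reading comes with each control period).
- camera(name): name is "side" or "top" or "wrist"; returns the picture (480x640x3 uint8, red, green, blue); there is no depth.
- calibration(name): a dict with "fov_y" (degrees; the focal length in pixels is half the picture's height over the tangent of half this angle, whatever the lens; pixels are square), "cx", "cy" (the principal point, pixels), "k1" (the pictures are not rectified: a ray, as slopes to the right and down, at radius r is drawn at 1 + k1 r^2 times it, then the intrinsics apply), "position" and "attitude" of the camera in the world. Camera axes: x right, y down, z forward; pixel columns grow to the right and rows downward; lengths in mm; the calibration is good to about 2 mm. A picture is of the moment at which its call begins: read the wrist's pose just before it. calibration takes no time and is no camera call; for the wrist camera it gives the pose at the moment of the call.
- order.sign_off(): hands the job in, once; it reports no verdict.
The state is a dict: "clock": time; "joints": joint angles; "qd": joint speeds; "effort": joint torques, N m; "eef_pos": TCP position; "eef_rot": TCP orientation; "wrist_force": force on the tool from outside, world axes, zero at the start; "moment": the same for the moment, N m; "finger_gap": finger opening in mm.
Only numpy, scipy, OpenCV 4.12 (cv2) and the standard library are available. Lean on these libraries where they do the work, as an engineer would, in place of code of your own. Each camera call takes 0.05 s, during which the arm holds its last target.

## Working session

There is one attempt and no reset: what is moved stays moved. The work goes in short steps, Python scripts to look and compute and a shell command to move; the robot and the scene stay as the last step left them, time stands still between calls to the robot, and variables do not carry over. Pictures are saved under pics/ and viewed, and the job is handed in when it is done.

```bash
ls; mkdir -p pics; cat > h.py <<'E'
import numpy as np, cv2
from cell import telemetry, camera, calibration
def snap(n,f):
    c=calibration(n); im=camera(n); cv2.imwrite('pics/'+f,im[:,:,::-1]); return im,c
E
python3 - <<'E'
from h import *
print(telemetry.read_state())
import json
for n in ['top','side','wrist']:
    im,c=snap(n,n+'0.png'); print(n,c)
    np.save('pics/'+n+'0.npy',np.array([c],dtype=object))
E
```

```text
pics
{'clock': 0.0, 'joints': array([-1.28757816e+00,  3.00473736e-01,  1.52160470e+00, -2.47472017e-07,
        1.32068330e+00, -6.65886092e-02]), 'qd': array([ 0.00149309,  0.00023619,  0.00152732, -0.00018702,  0.0005281 ,
       -0.00034006]), 'effort': array([-3.56851167e-03, -5.31807232e+01, -3.52739775e+01,  7.06488127e-02,
        2.42927636e-02, -9.69820371e-05]), 'eef_pos': array([ 188.42440656, -516.44076975,  212.87488559]), 'eef_rot': array([-1.6371799 ,  1.56962725,  1.85421959]), 'wrist_force': array([-0.25698597,  0.66176526, -0.10921409]), 'moment': array([-0.06052388,  0.01811525, -0.01083064]), 'finger_gap': 94.18910474299004}
top {'fov_y': 42.34851695386856, 'cx': 316.72785630415916, 'cy': 232.1467558098241, 'k1': -0.13072592132616895, 'position': array([ 315.90844965,  -19.67664528, 1422.62898951]), 'attitude': array([-3.00747557, -0.02688202, -1.55778338])}
side {'fov_y': 45.16123861582484, 'cx': 321.1497028356303, 'cy': 234.43626781709395, 'k1': -0.13946966394812088, 'position': array([349.2646317 , 897.69029115, 653.66352897]), 'attitude': array([-2.14600091, -0.01485473, -2.95662834])}
wrist {'fov_y': 61.86602911570154, 'cx': 320.53979663834156, 'cy': 233.70399375511388, 'k1': -0.005633491655506173, 'position': array([ 259.92279703, -490.90919478,  384.65246656]), 'attitude': array([ 2.88102511e+00,  9.93196913e-04, -1.22068966e+00])}
```

View pics/top0.png

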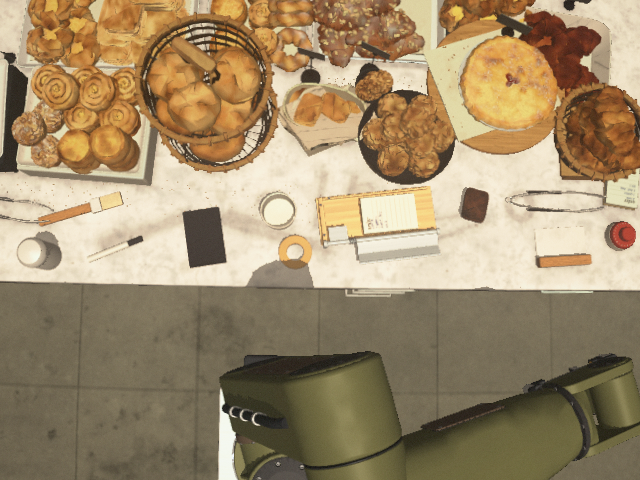

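View pics/side0.png

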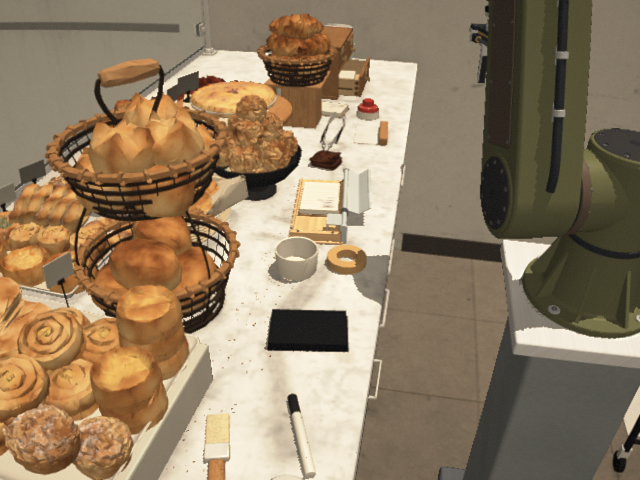

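View pics/wrist0.png

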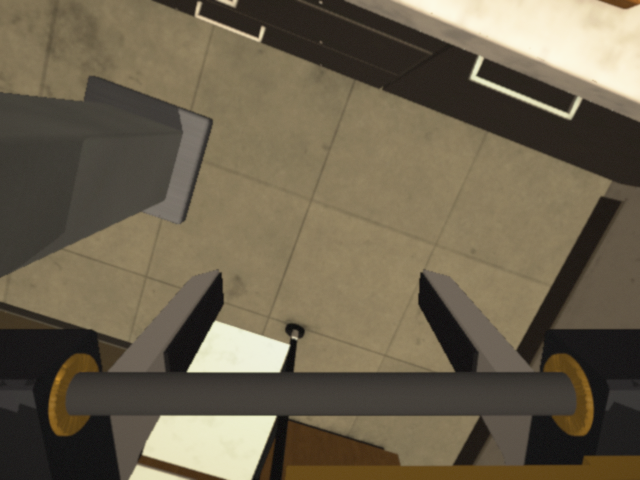

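```bash
cat >> h.py <<'E'
from scipy.spatial.transform import Rotation as Ro
from scipy.optimize import least_squares
def cam(c):
    f=240/np.tan(np.radians(c['fov_y'])/2); R=Ro.from_euler('xyz',c['attitude']).as_matrix(); return f,R
def proj(P,c):
    f,R=cam(c); p=(np.atleast_2d(P)-c['position'])@R; s=p[:,:2]/p[:,2:]; r2=(s**2).sum(1,keepdims=True)
    return s*(1+c['k1']*r2)*f+[c['cx'],c['cy']]
def ray(px,c):
    f,R=cam(c); d=(np.atleast_2d(px).astype(float)-[c['cx'],c['cy']])/f; s=d.copy()
    for _ in range(30): s=d/(1+c['k1']*(s**2).sum(1,keepdims=True))
    v=np.c_[s,np.ones(len(s))]@R.T; return v
def onz(px,c,z):
    v=ray(px,c); return c['position']+v*((z-c['position'][2])/v[:,2:])
def tri(obs):
    A=np.zeros((3,3));b=np.zeros(3)
    for px,c in obs:
        v=ray(px,c)[0];v/=np.linalg.norm(v);M=np.eye(3)-np.outer(v,v);A+=M;b+=M@c['position']
    return np.linalg.solve(A,b)
def H(xyz,o):  # holder->world, o=(x,y,yaw)
    xyz=np.atleast_2d(xyz).astype(float);c,s=np.cos(o[2]),np.sin(o[2])
    return np.c_[o[0]+c*xyz[:,0]-s*xyz[:,1],o[1]+s*xyz[:,0]+c*xyz[:,1],xyz[:,2]]
def Hi(w,o):
    w=np.atleast_2d(w).astype(float);c,s=np.cos(o[2]),np.sin(o[2]);dx=w[:,0]-o[0];dy=w[:,1]-o[1]
    return np.c_[c*dx+s*dy,-s*dx+c*dy,w[:,2]]
E
python3 - <<'E'
from h import *
im=cv2.imread('pics/top0.png'); cv2.imwrite('pics/top0c.png',cv2.resize(im[170:280,310:450],None,fx=5.5,fy=5.4,interpolation=cv2.INTER_CUBIC))
im=cv2.imread('pics/side0.png'); cv2.imwrite('pics/side0c.png',cv2.resize(im[160:250,280:380],None,fx=6,fy=6,interpolation=cv2.INTER_CUBIC))
E
```

```text
(no output)
```

View pics/top0c.png

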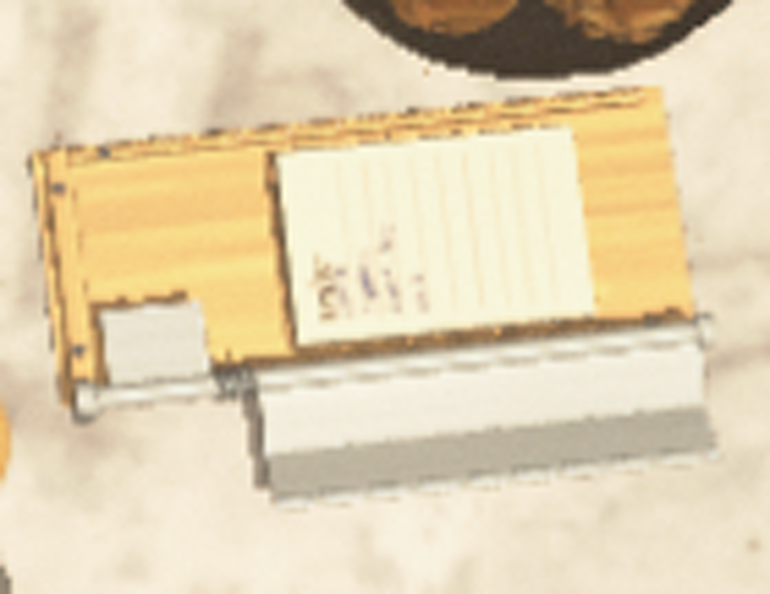

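View pics/side0c.png

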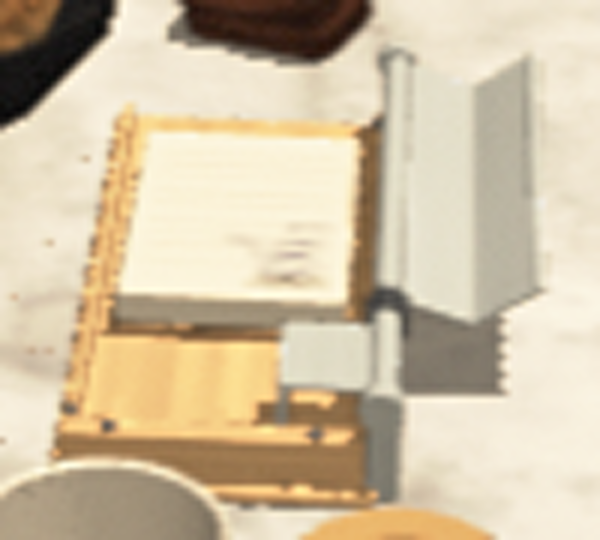

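```bash
cat > fit0.py <<'E'
from h import *
ct=calibration('top'); cs=calibration('side')
T=lambda u,v:(310+u/5.5-0.0,170+v/5.4); S=lambda u,v:(280+u/6,160+v/6)
pts=[([-183,57,44],ct,T(706,325)),([67,57,44],ct,T(84,395)),([-192,-56,16],ct,T(660,90)),([80,-56,16],ct,T(33,160)),
([0,57,36],ct,T(238,378)),([-183,57,44],cs,S(397,52)),([67,57,44],cs,S(385,400)),([-192,-56,16],cs,S(126,112)),([80,-56,24],cs,S(55,435))]
def res(o):
    return np.concatenate([(proj(H(p,o[:3])+[0,0,o[3]],c)-np.array(q)).ravel() for p,c,q in pts])
r=least_squares(res,[480,-150,1.57,0],loss='soft_l1')
print(r.x); print(res(r.x).reshape(-1,2).round(1))
o=r.x
# pad corners z=22
pc=[onz(T(*q),ct,22)[0] for q in [(278,152),(570,130),(595,315),(298,347)]]
print(Hi(pc,o).round(1))
ps=[onz(S(*q),cs,22)[0] for q in [(115,296),(362,140),(147,130),(350,303)]]
print(Hi(ps,o).round(1))
for n,px in [('brownie',(474,205)),('ramekin',(278,210)),('tape',(295,251))]: w=onz(px,ct,20)[0]; print(n,w.round(),Hi(w,o).round())
for n,h in [('rail shut',[-92,98,36]),('rail0.6 ',[-92,91,13]),('stop',[65,0,24])]: print(n,H(h,o).round(1))
E
python3 fit0.py
```

```text
[ 540.48213066 -136.41496609    1.69709356   -3.99814448]
[[-2.7  2.2]
 [ 1.4  1.3]
 [ 0.2 -0.6]
 [-1.  -1.4]
 [ 2.6  1.6]
 [ 0.6  0.9]
 [-0.1 -1.4]
 [-1.3 -2.2]
 [-1.7  2.2]]
[[ -24.1  -43.    22. ]
 [-148.3  -39.4   22. ]
 [-147.9   41.3   22. ]
 [ -22.1   41.2   22. ]]
[[ -18.7  -41.4   22. ]
 [-146.1   43.5   22. ]
 [-147.1  -40.6   22. ]
 [ -20.9   43.    22. ]]
brownie [ 576. -422.   20.] [[-287.    1.   20.]]
ramekin [555.  35.  20.] [[168. -36.  20.]]
tape [462.  -6.  20.] [[139.  62.  20.]]
rail shut [[ 454.9 -240.    36. ]]
rail0.6  [[ 461.8 -239.1   13. ]]
stop [[532.3 -71.9  24. ]]
```

```bash
cat >> h.py <<'E'
def tool(): 
    s=telemetry.read_state(); return s['eef_pos'],Ro.from_euler('xyz',s['eef_rot'])
def rows(target,R1):
    p,R=tool(); d=R.inv().apply(np.array(target)-p)/300; t=(R.inv()*R1).as_rotvec()/np.pi
    return t.round(4),d.round(4)
def down(yaw): # tool y at world yaw, x down
    y=np.array([np.cos(yaw),np.sin(yaw),0]);x=np.array([0,0,-1.]);return Ro.from_matrix(np.c_[x,y,np.cross(x,y)])
E
python3 - <<'E'
from h import *
p,R=tool(); print(R.as_matrix().round(3)); c=calibration('wrist'); print(R.inv().apply(c['position']-p)); f,Rc=cam(c); print((R.inv().as_matrix()@Rc).round(3))
for yaw in [1.697+np.pi/2,1.697-np.pi/2]: print(yaw,rows(H([-100,40,200],[540.5,-136.4,1.697])[0],down(yaw)))
E
```

```text
[[-0.     0.343 -0.939]
 [ 0.001 -0.939 -0.343]
 [-1.    -0.001 -0.   ]]
[-171.69339001    0.29547177  -75.95980073]
[[-0.    -0.258  0.966]
 [ 1.     0.     0.   ]
 [-0.     0.966  0.258]]
3.2677963267948966 (array([5.712e-01, 2.000e-04, 2.000e-04]), array([ 0.0439, -0.4927, -1.3328]))
0.1262036732051035 (array([-4.288e-01, -2.000e-04,  2.000e-04]), array([ 0.0439, -0.4927, -1.3328]))
```

```bash
python3 -m handwheel '[[-0.1,0,0,0,-0.1,-0.3,0.9],[-0.2145,0,0,0,-0.246,-0.666,0.9],[-0.2145,0,0,0,-0.246,-0.666,0.9],[-0.2145,0,0,0,-0.246,-0.666,0.9],[-0.2145,0,0,0,-0.246,-0.666,0.9]]'; python3 - <<'E'
from h import *
o=[540.5,-136.4,1.697]
print(telemetry.read_state()['joints']); print(rows(H([-110,43,210],o)[0],down(o[2]-np.pi/2)))
E
```

```text
clock: 0.78
eef_pos: [351.8, -377.7, 213.0]
eef_rot: [-2.276, 1.57, 1.892]
wrist_force: [-0.3, -0.7, -0.1]
finger_gap: 84.8
[-8.92125497e-01  2.25456734e-01  1.61592919e+00  3.95996494e-04
  1.30122933e+00 -3.47623672e-01]
(array([-2.135e-01, -3.000e-04,  2.000e-04]), array([ 0.0103,  0.237 , -0.6376]))
```

```bash
python3 -m handwheel '[[-0.2135,0,0,0.01,0.237,-0.6376,0.9],[-0.2135,0,0,0.01,0.237,-0.6376,0.9],[-0.2135,0,0,0.01,0.237,-0.6376,0.9],[-0.2135,0,0,0.01,0.237,-0.6376,0.9],[-0.2135,0,0,0.01,0.237,-0.6376,0.9],[-0.2135,0,0,0.01,0.237,-0.6376,0.9]]'; python3 - <<'E'
from h import *
o=[540.5,-136.4,1.697]
im,c=snap('wrist','w1.png'); np.save('pics/w1.npy',np.array([c],dtype=object))
print(telemetry.read_state()['joints'],telemetry.read_state()['finger_gap']); print(rows(H([-110,43,210],o)[0],down(o[2]-np.pi/2)))
E
```

```text
clock: 1.52
eef_pos: [510.7, -252.2, 210.0]
eef_rot: [-2.609, 1.57, 2.224]
wrist_force: [-0.4, -0.5, 0.7]
finger_gap: 84.3
[-5.23300411e-01  3.46768206e-01  1.46715157e+00  5.74133347e-04
  1.32863256e+00 -6.45008241e-01] 84.65472953588998
(array([-0.0015, -0.0003,  0.0001]), array([ 0.0003,  0.0038, -0.0039]))
```

View pics/w1.png

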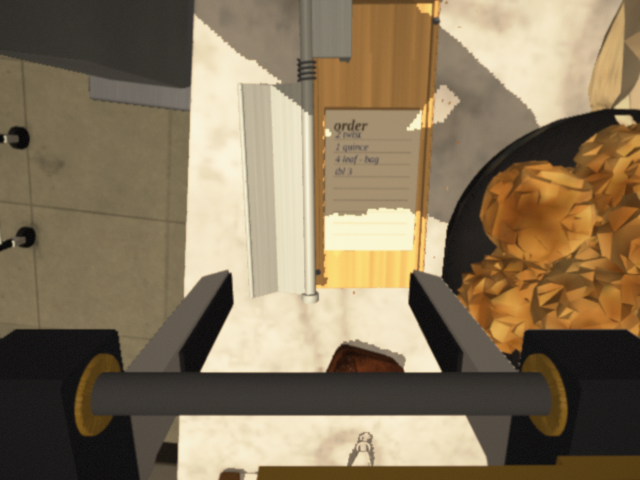

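```bash
python3 - <<'E'
from h import *
im=cv2.imread('pics/w1.png'); cv2.imwrite('pics/w1a.png',cv2.resize(im[70:310,225:455],None,fx=2.5,fy=2.5,interpolation=cv2.INTER_CUBIC))
cv2.imwrite('pics/w1b.png',cv2.resize(im[0:130,225:455],None,fx=3.4,fy=3.4,interpolation=cv2.INTER_CUBIC))
E
```

```text
(no output)
```

View pics/w1a.png

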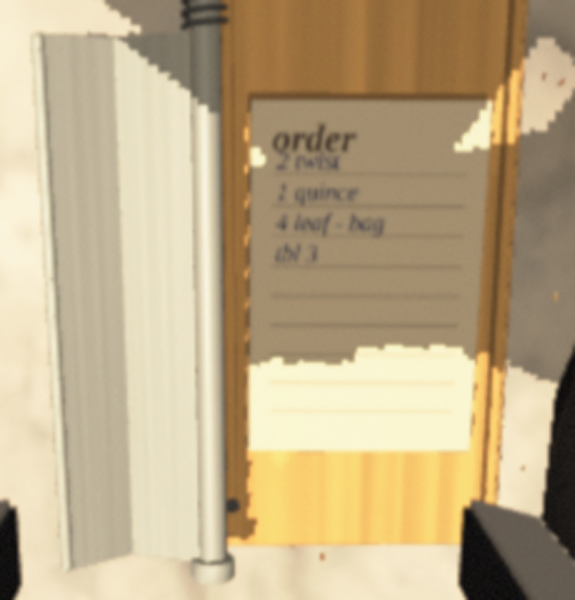

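View pics/w1b.png

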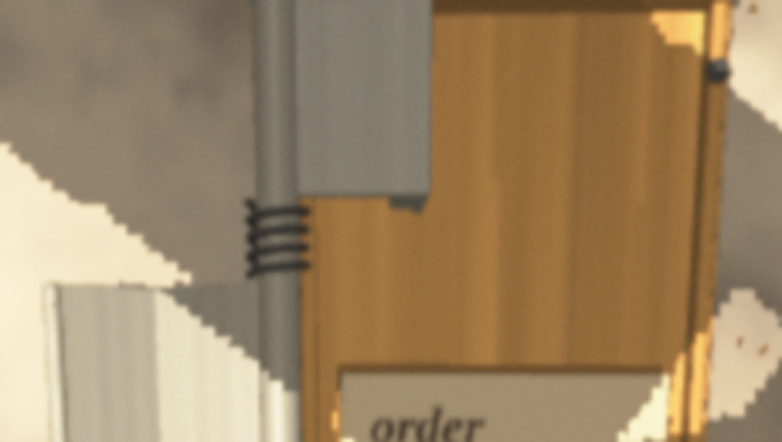

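```bash
cat > fit1.py <<'E'
from h import *
c1=np.load('pics/w1.npy',allow_pickle=True)[0]
A=lambda u,v:(225+u/2.5,70+v/2.5); B=lambda u,v:(225+u/3.4,v/3.4)
pts=[([-183,57,44],A(212,566)),([0,109.6,43.9],A(37,35)),([-185,109.6,43.9],A(68,570)),([0,86.4,28.1],A(114,38)),([-185,86.4,28.1],A(131,552)),([19,21,36],B(430,195)),([-192,48,6],A(248,546)),([65,-48,24],B(708,8)),([-192,-56,16],A(490,505))]
def res(o): return np.concatenate([(proj(H(p,o[:3])+[0,0,o[3]],c1)-np.array(q)).ravel() for p,q in pts])
for fz in (0,1):
    f=(lambda o:res(o)) if fz else (lambda o:res([*o[:3],0]))
    r=least_squares(f,[540,-136,1.697,0],loss='soft_l1'); print(r.x); print(f(r.x).reshape(-1,2).round(1).tolist())
    o=r.x
    pc=np.array([onz(A(*q),c1,22+(o[3] if fz else 0))[0] for q in [(250,98),(490,98),(470,450),(248,450)]]); 
    print(Hi(pc,o).round(1).tolist())
E
python3 fit1.py
```

```text
[ 543.17641443 -137.7542865     1.70292413    0.        ]
[[-0.3, -0.3], [-0.6, -0.8], [-0.3, 0.6], [0.2, -0.3], [1.6, 0.7], [-1.2, 0.5], [-4.6, 0.5], [2.6, -4.8], [4.3, 19.8]]
[[-19.6, 41.4, 22.0], [-20.4, -41.1, 22.0], [-147.0, -40.4, 22.0], [-146.1, 43.1, 22.0]]
[ 542.90048806 -138.31661773    1.70239825   -3.52591087]
[[-0.7, -1.4], [-0.1, 0.3], [-0.1, -0.5], [0.3, 0.7], [1.6, -0.3], [-2.0, 1.9], [-5.0, -0.4], [0.9, -2.7], [2.9, 18.9]]
[[-18.9, 41.0, 18.5], [-19.7, -42.3, 18.5], [-147.5, -41.6, 18.5], [-146.7, 42.7, 18.5]]
```

```bash
python3 - <<'E'
from h import *
c1=np.load('pics/w1.npy',allow_pickle=True)[0]; o=[543,-138,1.7025]
ct=calibration('top');cs=calibration('side')
for z in (30,60,100,140): print(z,Hi(onz([(444,240),(462,300),(482,220)],c1,z),o).round(0).tolist(), Hi(onz([(400,184),(365,140)],ct,z),o).round(0).tolist())
# side: pile top (252,100)?, plate rim
for z in (30,60,100,140): print(z,Hi(onz([(252,97),(300,155),(262,185)],cs,z),o).round(0).tolist())
print(rows(H([-168,44.5,98],o)[0],down(o[2]-np.pi/2)))
E
```

```text
30 [[-135.0, -67.0, 30.0], [-194.0, -88.0, 30.0], [-117.0, -100.0, 30.0]] [[-117.0, -62.0, 30.0], [-50.0, -175.0, 30.0]]
60 [[-126.0, -57.0, 60.0], [-181.0, -76.0, 60.0], [-110.0, -87.0, 60.0]] [[-111.0, -56.0, 60.0], [-45.0, -166.0, 60.0]]
100 [[-115.0, -44.0, 100.0], [-163.0, -61.0, 100.0], [-100.0, -71.0, 100.0]] [[-103.0, -48.0, 100.0], [-40.0, -155.0, 100.0]]
140 [[-104.0, -32.0, 140.0], [-144.0, -46.0, 140.0], [-91.0, -54.0, 140.0]] [[-96.0, -40.0, 140.0], [-34.0, -144.0, 140.0]]
30 [[-693.0, -248.0, 30.0], [-274.0, -59.0, 30.0], [-106.0, -132.0, 30.0]]
60 [[-609.0, -233.0, 60.0], [-210.0, -53.0, 60.0], [-51.0, -123.0, 60.0]]
100 [[-497.0, -213.0, 100.0], [-125.0, -46.0, 100.0], [24.0, -111.0, 100.0]]
140 [[-385.0, -194.0, 140.0], [-40.0, -39.0, 140.0], [98.0, -99.0, 140.0]]
(array([-0.0032, -0.0003,  0.0001]), array([0.3734, 0.0105, 0.197 ]))
```

```bash
python3 -m handwheel '[[-0.003,0,0,0.19,0.002,0.197,0.9],[-0.003,0,0,0.373,0.002,0.197,0.9],[-0.003,0,0,0.373,0.002,0.197,0.9],[-0.003,0,0,0.373,0.002,0.197,0.9]]'; python3 - <<'E'
from h import *
o=[543,-138,1.7025]
im,c=snap('wrist','w2.png'); np.save('pics/w2.npy',np.array([c],dtype=object))
cv2.imwrite('pics/w2a.png',cv2.resize(im[0:320,200:500,::-1],None,fx=1.85,fy=1.85,interpolation=cv2.INTER_CUBIC))
p,R=tool();print(telemetry.read_state()['wrist_force'],Hi(p,o))
E
```

```text
clock: 2.08
eef_pos: [518.5, -311.1, 99.7]
eef_rot: [2.221, 1.57, 0.779]
wrist_force: [0.8, 0.4, 0.6]
finger_gap: 84.7
[-0.24612203  0.00299141  0.15662245] [[-168.4509184    46.48415667  100.68876494]]
```

View pics/w2.png

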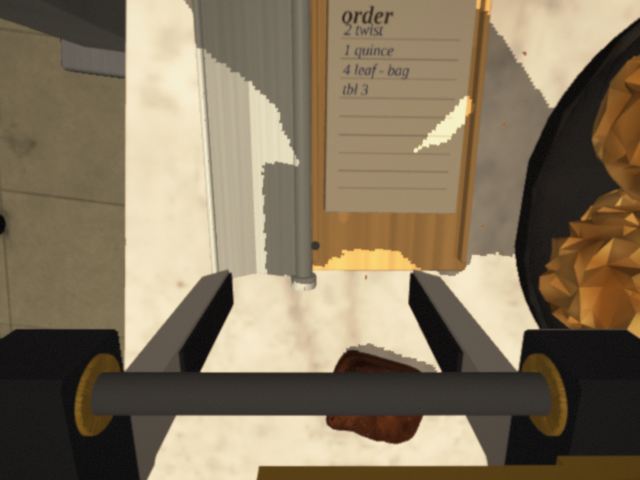

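View pics/w2a.png

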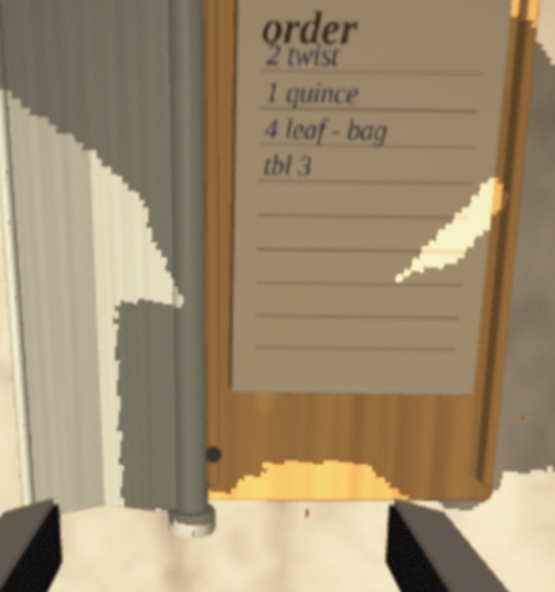

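```bash
python3 - <<'E'
from h import *
o=[543,-138,1.7025]
c1=np.load('pics/w1.npy',allow_pickle=True)[0];c2=np.load('pics/w2.npy',allow_pickle=True)[0]
A=lambda u,v:(225+u/2.5,70+v/2.5); C=lambda u,v:(200+u/1.85,v/1.85)
for n,a,b in [('padRL',A(248,450),C(231,389)),('padRR',A(470,450),C(473,393)),('post',A(212,566),C(192,519)),('railfold',A(131,552),C(108,508)),('railout',A(68,570),C(27,505)),('fenceend',None,C(488,487))]:
    if a is None: print(n,Hi(onz(b,c2,16),o).round(1)); continue
    w=tri([(a,c1),(b,c2)]);print(n,Hi(w,o).round(1),(proj(w,c1)-a).round(1),(proj(w,c2)-b).round(1))
print(Hi(onz([C(231,389),C(473,393)],c2,22),o).round(1)); print(Hi(onz([C(300,499)],c2,6),o).round(1))
E
```

```text
padRL [[-142.7   43.    32.3]] [[-0.1 -0. ]] [[0.2 0. ]]
padRR [[-146.6  -40.5   21.8]] [[-0.2 -0.2]] [[0.3 0.3]]
post [[-189.5   56.8   29.4]] [[ 0.1 -0. ]] [[-0.2  0.1]]
railfold [[-200.    92.2   -9.5]] [[-0.  0.]] [[ 0. -0.]]
railout [[-167.7  101.5   77.6]] [[ 1.2 -1.8]] [[-2.1  2.8]]
fenceend [[-182.6  -50.7   16. ]]
[[-144.8   43.    22. ]
 [-146.3  -40.2   22. ]]
[[-190.7   16.6    6. ]]
```

```bash
python3 -m handwheel '[[0,0,0,0.13,0,0,0.9],[0,0,0,0.23,0,0,0.9],[0,0,0,0.23,0,0,0.9]]'; python3 - <<'E'
from h import *
o=[543,-138,1.7025]
im,c=snap('wrist','w3.png'); snap('side','s3.png')
p,R=tool();print(telemetry.read_state()['wrist_force'],Hi(p,o)); print(rows(H([-168,47,21.5],o)[0],down(o[2]-np.pi/2)))
E
```

```text
clock: 2.5
eef_pos: [520.2, -311.1, 33.2]
eef_rot: [0.977, 1.566, -0.463]
wrist_force: [0.3, 0.7, 2.9]
finger_gap: 84.9
[-0.19566415  1.56726701  3.46800804] [[-168.82926057   45.36108509   34.20528067]]
(array([-0.0004,  0.0009, -0.0013]), array([ 0.0423, -0.0056, -0.0029]))
```

View pics/w3.png

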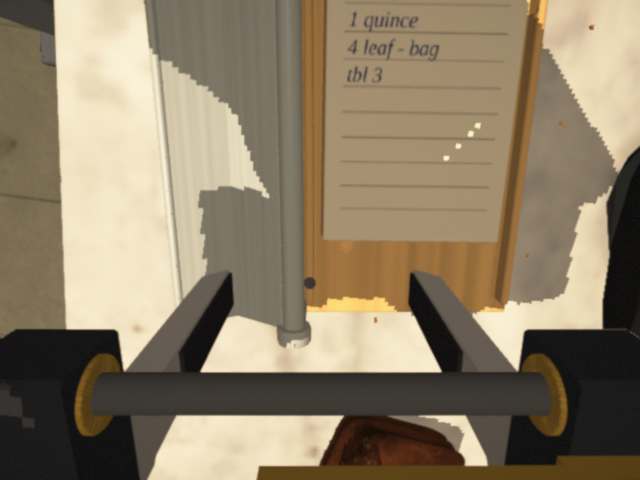

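```bash
python3 -m handwheel '[[0,0,0,0.02,-0.003,-0.001,0.9],[0,0,0,0.043,-0.006,-0.002,0.9],[0,0,0,0.043,-0.006,-0.002,0.9]]'; python3 - <<'E'
from h import *
o=[543,-138,1.7025]
im,c=snap('wrist','w4.png'); im,_=snap('side','s4.png'); cv2.imwrite('pics/s4c.png',cv2.resize(im[140:270,260:400,::-1],None,fx=4.5,fy=4.5,interpolation=cv2.INTER_CUBIC))
p,R=tool();print(telemetry.read_state()['wrist_force'],Hi(p,o)); print(rows(H([-70,47,21],o)[0],down(o[2]-np.pi/2)))
E
```

```text
clock: 2.98
eef_pos: [523.2, -311.1, 25.8]
eef_rot: [1.08, 1.554, -0.36]
wrist_force: [18.0, 10.3, 18.2]
finger_gap: 84.6
[17.1435845  10.34947982 17.85675597] [[-168.98069551   42.4336396    26.00170893]]
(array([-0.0003,  0.0026, -0.0047]), array([ 0.0138, -0.0158, -0.33  ]))
```

View pics/w4.png

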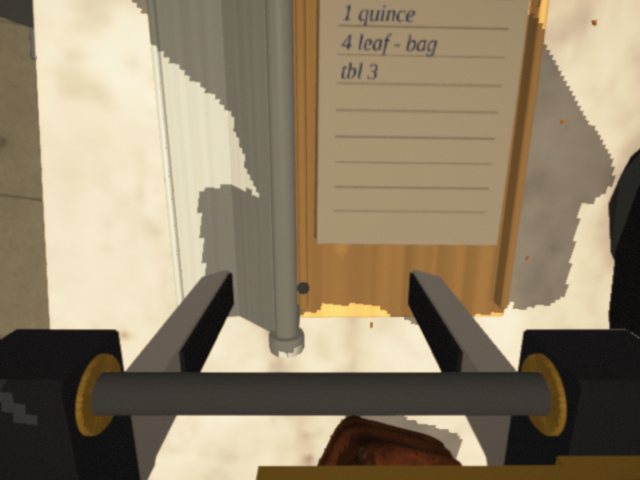

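View pics/s4c.png

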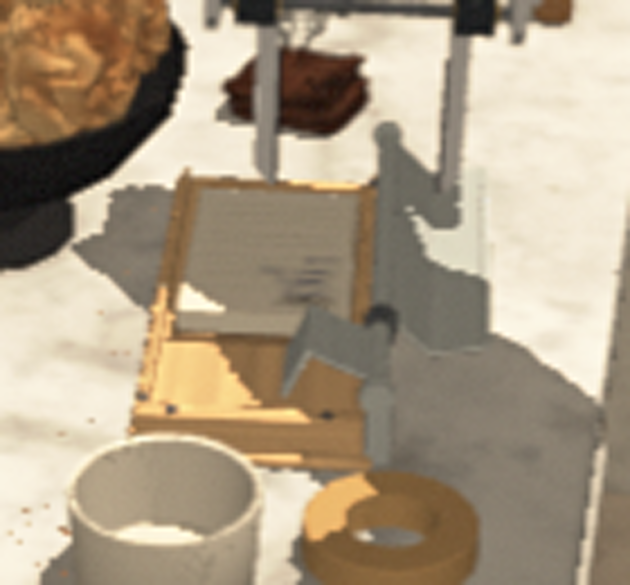

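```bash
python3 -m handwheel '[[0,0.001,-0.002,0.01,0.005,0,0.9],[0,0.001,-0.003,0.022,0.01,0,0.9],[0,0.001,-0.003,0.022,0.01,0,0.9]]'; python3 - <<'E'
from h import *
o=[543,-138,1.7025]
im,c=snap('wrist','w5.png'); im,_=snap('side','s5.png'); cv2.imwrite('pics/s5c.png',cv2.resize(im[140:270,260:400,::-1],None,fx=4.5,fy=4.5,interpolation=cv2.INTER_CUBIC))
p,R=tool();s=telemetry.read_state();print(s['wrist_force'],s['moment'],Hi(p,o),R.as_matrix().round(3)); print(rows(H([-70,42,20],o)[0],down(o[2]-np.pi/2)))
E
```

```text
clock: 3.45
eef_pos: [528.3, -310.9, 22.3]
eef_rot: [0.92, 1.558, -0.519]
wrist_force: [5.2, 5.0, 13.4]
finger_gap: 84.5
[ 4.62503098  4.85099128 12.81726829] [ 0.92787865 -0.50239972 -0.20952663] [[-169.50403145   37.31505931   22.33110274]] [[ 0.011  0.991  0.13 ]
 [-0.006  0.13  -0.991]
 [-1.     0.01   0.008]]
(array([-0.0003,  0.0024, -0.0032]), array([ 0.0051, -0.016 , -0.3317]))
```

View pics/s5c.png

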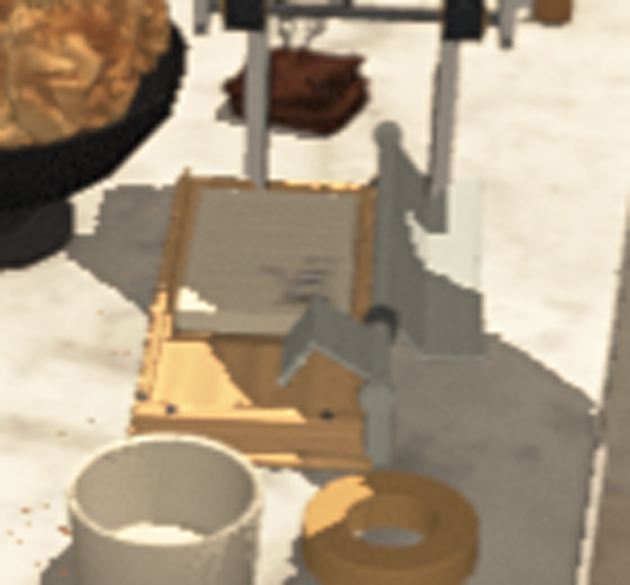

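```bash
python3 -m handwheel '[[0,0.001,-0.002,0.014,-0.003,-0.03,0.9],[0,0.001,-0.002,0.014,-0.006,-0.06,0.9],[0,0.001,-0.002,0.014,-0.01,-0.09,0.9],[0,0.001,-0.002,0.014,-0.01,-0.12,0.9],[0,0.001,-0.002,0.014,-0.01,-0.12,0.9]]'; python3 - <<'E'
from h import *
o=[543,-138,1.7025]
im,c=snap('wrist','w6.png'); im,_=snap('side','s6.png'); cv2.imwrite('pics/s6c.png',cv2.resize(im[140:270,260:400,::-1],None,fx=4.5,fy=4.5,interpolation=cv2.INTER_CUBIC))
p,R=tool();s=telemetry.read_state();print(s['wrist_force'],s['moment'],Hi(p,o),R.as_matrix().round(3)); print(rows(H([-70,42,20],o)[0],down(o[2]-np.pi/2)))
E
```

```text
clock: 4.18
eef_pos: [522.0, -276.5, 20.4]
eef_rot: [0.736, 1.559, -0.703]
wrist_force: [1.5, -0.6, 10.5]
finger_gap: 84.4
[ 1.24114448 -0.24994435  9.80881823] [-0.23240092 -0.07543377  0.0264337 ] [[-134.61779334   38.91896419   20.35146592]] [[ 0.009  0.991  0.131]
 [-0.007  0.131 -0.991]
 [-1.     0.008  0.008]]
(array([-0.0002,  0.0025, -0.0024]), array([-0.0006, -0.0104, -0.2154]))
```

View pics/s6c.png

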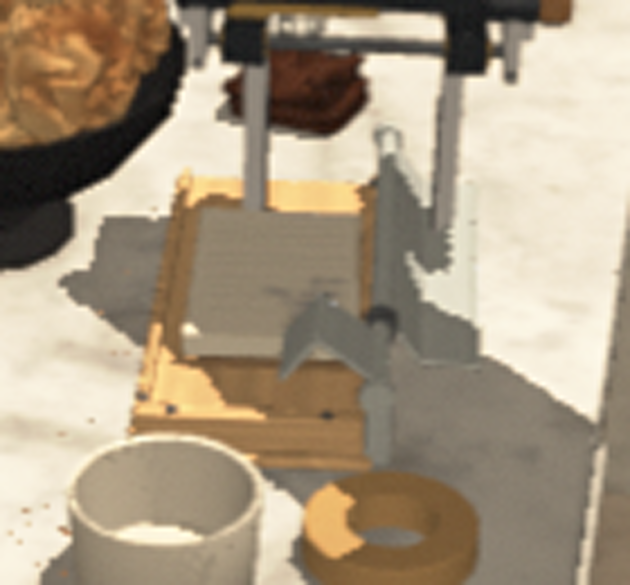

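View pics/w6.png

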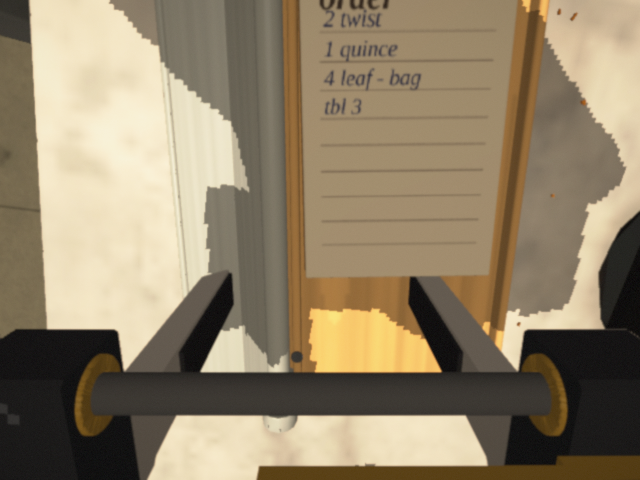

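```bash
python3 -m handwheel '[[0,0.001,-0.002,0.009,-0.002,-0.02,0.9],[0,0.001,-0.002,0.009,-0.004,-0.05,0.9],[0,0.001,-0.002,0.009,-0.005,-0.08,0.9],[0,0.001,-0.002,0.009,-0.005,-0.11,0.9],[0,0.001,-0.002,0.009,-0.005,-0.13,0.9],[0,0.001,-0.002,0.009,-0.005,-0.13,0.9]]'; python3 - <<'E'
from h import *
o=[543,-138,1.7025]
im,c=snap('wrist','w7.png'); im,_=snap('side','s7.png'); cv2.imwrite('pics/s7c.png',cv2.resize(im[140:270,260:400,::-1],None,fx=4.5,fy=4.5,interpolation=cv2.INTER_CUBIC))
p,R=tool();s=telemetry.read_state();print(s['wrist_force'],s['moment'],Hi(p,o),R.as_matrix().round(3)); print(rows(H([-70,42,20],o)[0],down(o[2]-np.pi/2)))
E
```

```text
clock: 5.03
eef_pos: [517.0, -239.1, 19.8]
eef_rot: [0.545, 1.561, -0.895]
wrist_force: [1.6, -2.2, 9.5]
finger_gap: 84.8
[ 1.69368545 -1.76708252  9.71827344] [-0.43956091 -0.08131584  0.11083723] [[-96.85960112  39.03758745  19.77588672]] [[ 0.006  0.991  0.131]
 [-0.008  0.131 -0.991]
 [-1.     0.005  0.008]]
(array([-0.0001,  0.0026, -0.0017]), array([-0.0015, -0.0099, -0.0895]))
```

View pics/s7c.png

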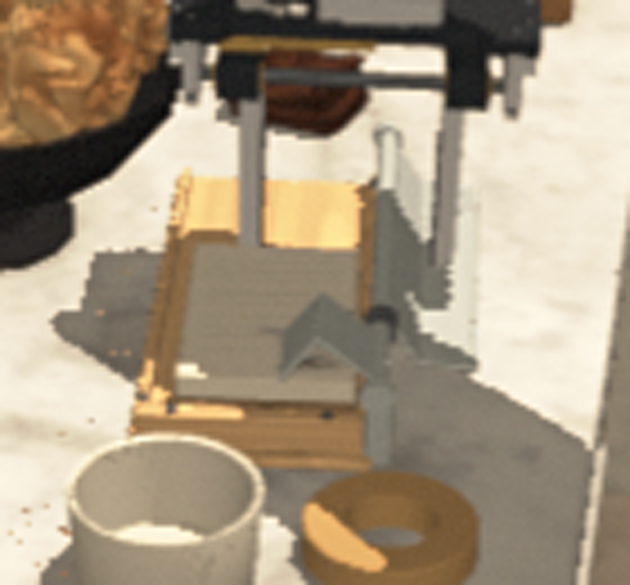

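View pics/w7.png

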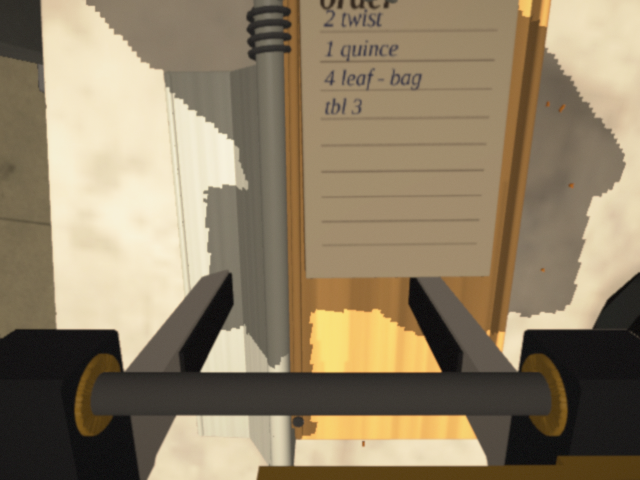

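```bash
python3 -m handwheel '[[0,0.001,-0.001,0.008,-0.002,-0.02,0.9],[0,0.001,-0.001,0.008,-0.004,-0.045,0.9],[0,0.001,-0.001,0.008,-0.004,-0.065,0.9],[0,0.001,-0.001,0.008,-0.004,-0.08,0.9],[0,0.001,-0.001,0.008,-0.004,-0.09,0.9],[0,0.001,-0.001,0.008,-0.004,-0.09,0.9]]'; python3 - <<'E'
from h import *
o=[543,-138,1.7025]
im,c=snap('wrist','w8.png'); im,_=snap('side','s8.png'); cv2.imwrite('pics/s8c.png',cv2.resize(im[140:270,260:400,::-1],None,fx=4.5,fy=4.5,interpolation=cv2.INTER_CUBIC))
p,R=tool();s=telemetry.read_state();print(s['wrist_force'],s['moment'],Hi(p,o),R.as_matrix().round(3)); print(rows(H([-70,42,20],o)[0],down(o[2]-np.pi/2)))
E
```

```text
clock: 5.88
eef_pos: [513.9, -215.3, 19.9]
eef_rot: [0.543, 1.558, -0.898]
wrist_force: [-0.1, -14.7, 8.3]
finger_gap: 84.5
[  0.14144078 -14.15511207  10.01215865] [-2.89881263  0.29819995 -0.56535289] [[-72.79800445  38.98710691  19.84668345]] [[ 0.008  0.992  0.13 ]
 [-0.01   0.13  -0.991]
 [-1.     0.007  0.011]]
(array([-0.0005,  0.0035, -0.0022]), array([-0.0007, -0.0101, -0.0093]))
```

View pics/s8c.png

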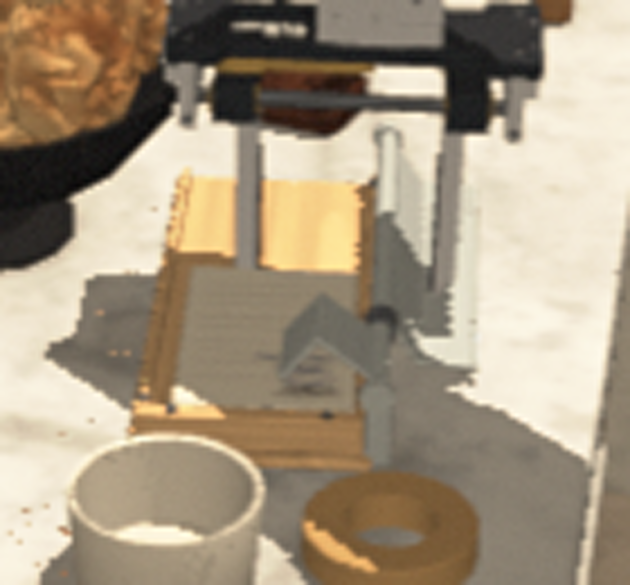

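View pics/w8.png

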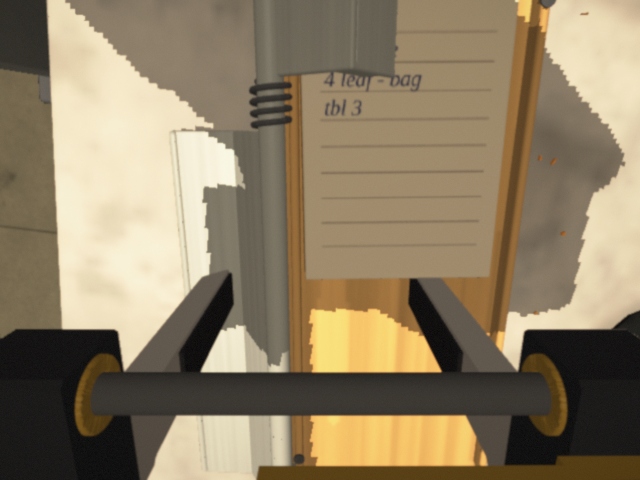

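```bash
python3 -m handwheel '[[0,0.001,0,0.008,0,0.006,0.9],[0,0.001,0,0.008,0,0.014,0.9],[0,0.001,0,0.008,0,0.014,0.9]]'; python3 - <<'E'
from h import *
o=[543,-138,1.7025]
im,c=snap('wrist','w9.png')
cv2.imwrite('pics/w9a.png',cv2.resize(im[0:320,200:550,::-1],None,fx=1.8,fy=1.8,interpolation=cv2.INTER_CUBIC))
p,R=tool();s=telemetry.read_state();print(s['wrist_force'],s['moment'],Hi(p,o))
E
```

```text
clock: 6.35
eef_pos: [515.0, -219.4, 19.0]
eef_rot: [0.783, 1.559, -0.658]
wrist_force: [-1.1, 4.2, 8.6]
finger_gap: 84.4
[-1.24714536  3.29060342  7.49354385] [ 0.6855243   0.50285046 -0.15384178] [[-77.01584451  38.43845231  19.01882063]]
```

View pics/w9a.png

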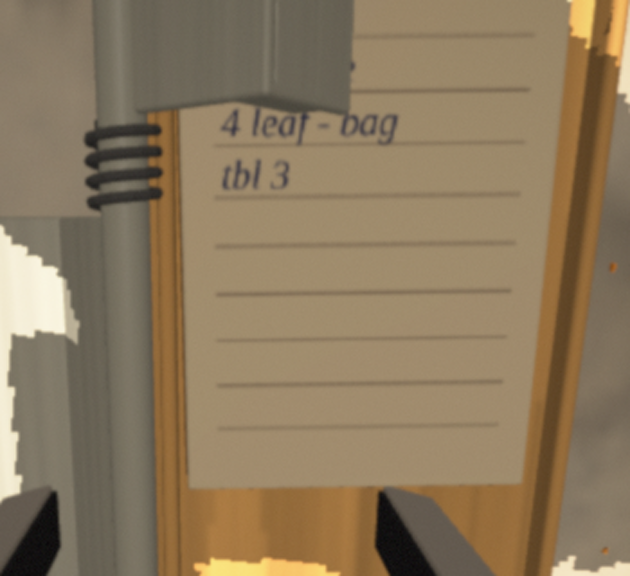

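```bash
python3 - <<'E'
from h import *
o=[543,-138,1.7025]
c=calibration('wrist'); C=lambda u,v:(200+u/1.8,v/1.8)
print(Hi(onz([C(190,487),C(522,483)],c,22),o).round(1))
E
python3 -m handwheel '[[0,0,0,-0.012,0,0.005,0.9],[0,0,0,-0.03,0,0.005,0.9],[0,0,0,-0.045,0,0.005,0.9],[0,0,0,-0.06,0,0.005,0.9],[0,0,0,-0.08,0,0.005,0.9],[0,0,0,-0.15,0,0.005,0.9],[0,0,0,-0.3,0,0.005,0.9],[0,0,0,-0.45,0,0.005,0.9],[0,0,0,-0.45,0,0.005,0.9]]'
python3 - <<'E'
from h import *
o=[543,-138,1.7025]
im,c=snap('wrist','w10.png'); np.save('pics/w10.npy',np.array([c],dtype=object)); im2,_=snap('side','s10.png'); cv2.imwrite('pics/s10c.png',cv2.resize(im2[140:270,260:400,::-1],None,fx=4.5,fy=4.5,interpolation=cv2.INTER_CUBIC))
cv2.imwrite('pics/w10a.png',cv2.resize(im[0:260,200:480,::-1],None,fx=2.2,fy=2.2,interpolation=cv2.INTER_CUBIC))
p,R=tool();s=telemetry.read_state();print(s['wrist_force'],s['moment'],Hi(p,o))
E
```

```text
[[-64.2  44.   22. ]
 [-63.6 -38.7  22. ]]
clock: 7.52
eef_pos: [515.3, -220.5, 157.7]
eef_rot: [0.848, 1.553, -0.593]
wrist_force: [-0.3, -0.2, -1.2]
finger_gap: 84.3
[-0.07810828 -0.48052048 -0.91597463] [-0.01614716 -0.05700808 -0.0054827 ] [[-77.29095002  39.64561764 153.87600488]]
```

View pics/w10a.png

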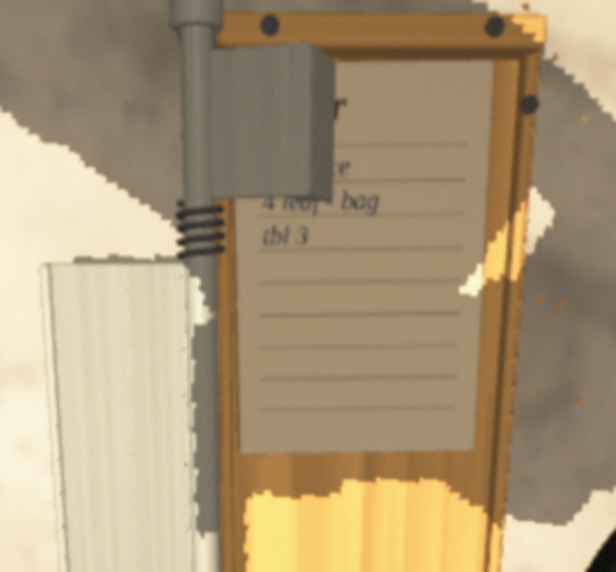

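View pics/s10c.png

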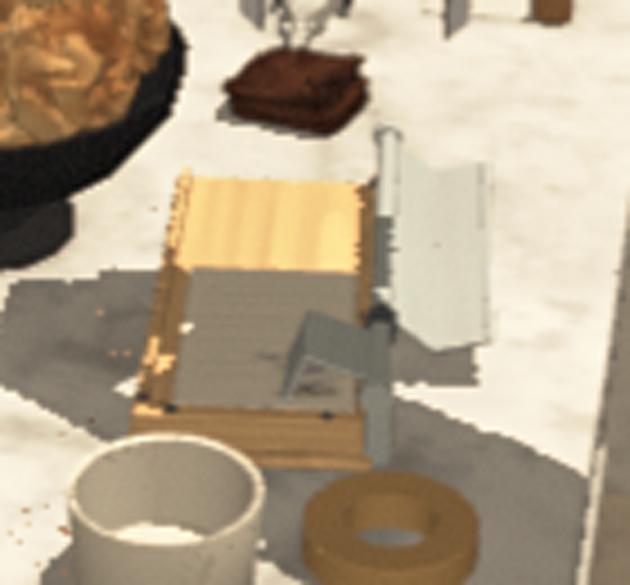

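```bash
python3 - <<'E'
from h import *
o=[543,-138,1.7025]
c=np.load('pics/w10.npy',allow_pickle=True)[0]; C=lambda u,v:(200+u/2.2,v/2.2)
print(Hi(onz([C(241,452),C(473,450),C(492,60),C(360,60)],c,22),o).round(1), Hi(onz([C(500,42),C(400,45)],c,24),o).round(1))
im=cv2.imread('pics/w10.png'); cv2.imwrite('pics/w10b.png',cv2.resize(im[0:60,330:450],None,fx=6.5,fy=6.5,interpolation=cv2.INTER_CUBIC))
im,_=snap('top','top1.png'); cv2.imwrite('pics/top1c.png',cv2.resize(im[160:280,240:500,::-1],None,fx=3,fy=3,interpolation=cv2.INTER_CUBIC))
E
```

```text
[[-64.1  43.8  22. ]
 [-63.8 -38.6  22. ]
 [ 62.2 -36.9  22. ]
 [ 62.1   5.1  22. ]] [[ 66.9 -38.6  24. ]
 [ 66.   -7.2  24. ]]
```

View pics/w10b.png

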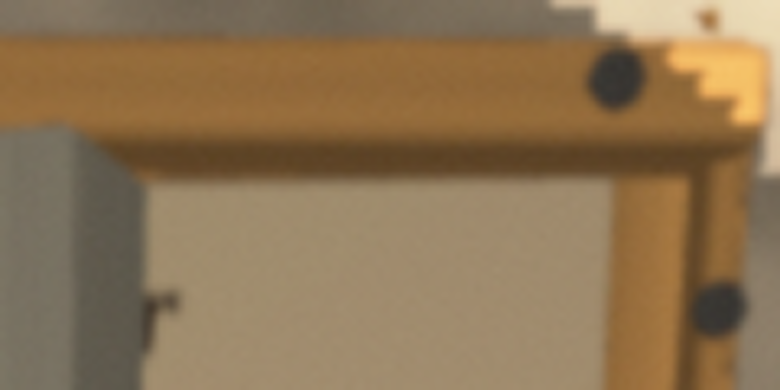

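View pics/top1c.png

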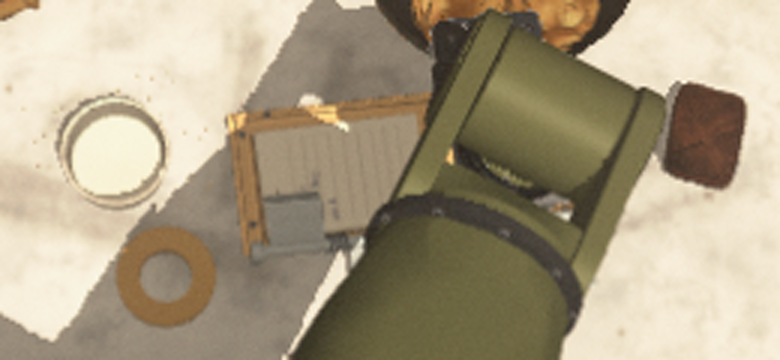

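```bash
python3 -m handwheel '[[0,0,0,0,0.02,-0.15,0.9],[0,0,0,0,0.04,-0.26,0.9],[0,0,0,0,0.04,-0.26,0.9],[0,0,0,0,0.04,-0.26,0.9],[0,0,0,0,0.04,-0.26,0.9]]'
python3 - <<'E'
from h import *
o=[543,-138,1.7025]
im,c=snap('wrist','w11.png'); np.save('pics/w11.npy',np.array([c],dtype=object))
cv2.imwrite('pics/w11a.png',cv2.resize(im[80:300,220:480,::-1],None,fx=2.6,fy=2.6,interpolation=cv2.INTER_CUBIC))
cv2.imwrite('pics/w11b.png',cv2.resize(im[110:170,280:420,::-1],None,fx=5.5,fy=5.5,interpolation=cv2.INTER_CUBIC))
p,R=tool();print(Hi(p,o),Hi(c['position'],o))
E
```

```text
clock: 8.3
eef_pos: [515.2, -141.5, 152.2]
eef_rot: [0.724, 1.561, -0.718]
wrist_force: [0.1, 0.1, -0.3]
finger_gap: 85.0
[[1.31403311e-01 2.80178061e+01 1.52286779e+02]] [[ 76.21170321  27.86057966 323.30047068]]
```

View pics/w11a.png

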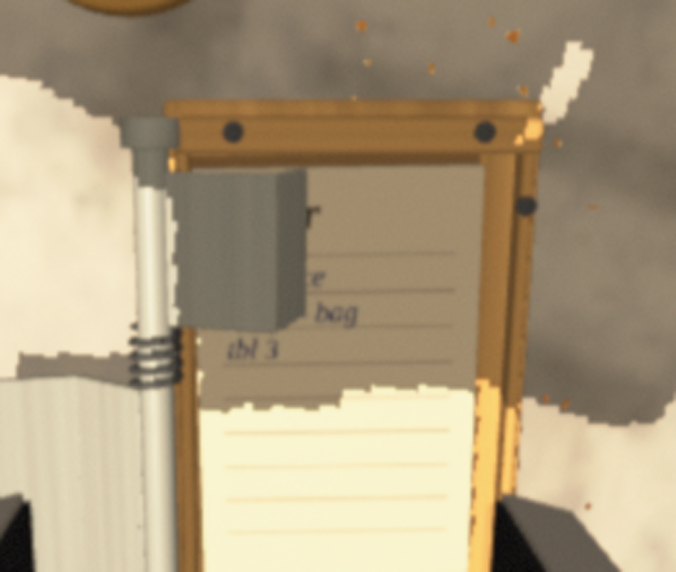

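View pics/w11b.png

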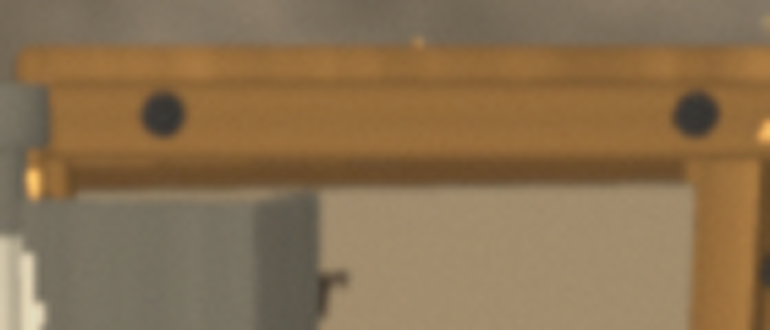

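```bash
python3 - <<'E'
from h import *
o=[543,-138,1.7025]
c=np.load('pics/w11.npy',allow_pickle=True)[0]; D=lambda u,v:(280+u/5.5,110+v/5.5)
print('far z6',Hi(onz([D(400,46)],c,6),o)[:,0],'bar far z24',Hi(onz([D(400,82)],c,24),o)[:,0],'bar near z24',Hi(onz([D(400,155),D(650,155)],c,24),o)[:,0],'pad z22',Hi(onz([D(400,184),D(690,183),D(80,190)],c,22),o)[:,0],'at z6',Hi(onz([D(400,184)],c,6),o)[:,0])
E
```

```text
far z6 [80.01736456] bar far z24 [75.25627289] bar near z24 [65.9237922  65.84859868] pad z22 [62.07874977 62.11821477 61.41039076] at z6 [61.32824562]
```

```bash
python3 - <<'E'
from h import *
a=cv2.imread('pics/w1.png')[95:120,320:435]; b=cv2.imread('pics/w11.png')[110:180,280:420]
e=cv2.imread('pics/side0.png')[195:235,285:360]
up=lambda x,f:cv2.resize(x,None,fx=f,fy=f,interpolation=cv2.INTER_NEAREST)
cv2.imwrite('pics/w1z.png',up(a,6.8)); cv2.imwrite('pics/s0z.png',up(e,10))
g=cv2.imread('pics/w1.png'); print(g[98:116,380].tolist())
g=cv2.imread('pics/w11.png'); print(g[132:150,380].tolist())
E
```

```text
[[61, 110, 153], [61, 111, 153], [61, 110, 153], [61, 111, 154], [62, 112, 154], [62, 112, 154], [60, 111, 154], [60, 111, 154], [59, 107, 147], [51, 92, 128], [45, 80, 111], [61, 91, 118], [92, 122, 143], [106, 138, 158], [111, 142, 163], [111, 142, 162], [111, 144, 163], [111, 143, 162]]
[[57, 105, 146], [60, 107, 149], [58, 108, 150], [59, 110, 152], [60, 109, 150], [56, 100, 141], [51, 90, 127], [46, 80, 113], [42, 76, 106], [44, 76, 107], [52, 82, 108], [75, 102, 123], [98, 127, 147], [108, 139, 159], [109, 140, 160], [110, 141, 161], [109, 141, 161], [108, 140, 160]]
```

View pics/w1z.png

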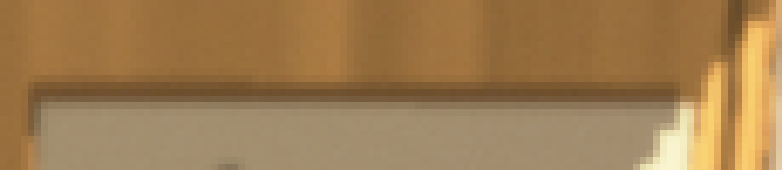

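View pics/s0z.png

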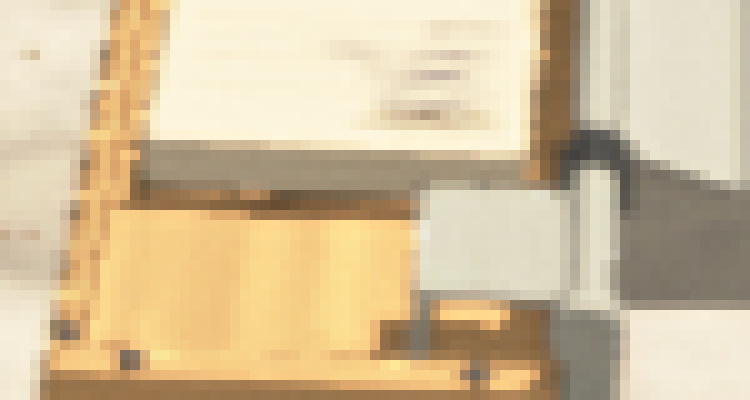

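```bash
python3 -m handwheel '[[0,0.002,0,0.15,0,0.035,0.9],[0,0.002,0,0.25,0,0.035,0.9],[0,0.002,0,0.25,0,0.035,0.9],[0,0.002,0,0.25,0,0.035,0.9]]'
python3 - <<'E'
from h import *
o=[543,-138,1.7025]
im,c=snap('wrist','w12.png'); np.save('pics/w12.npy',np.array([c],dtype=object))
cv2.imwrite('pics/w12a.png',cv2.resize(im[60:300,200:520,::-1],None,fx=2.4,fy=2.4,interpolation=cv2.INTER_CUBIC))
cv2.imwrite('pics/w12b.png',cv2.resize(im[100:170,330:450,::-1],None,fx=6.5,fy=6.5,interpolation=cv2.INTER_CUBIC))
p,R=tool();print(Hi(p,o),Hi(c['position'],o))
E
```

```text
clock: 8.85
eef_pos: [517.7, -152.8, 78.6]
eef_rot: [1.337, 1.563, -0.105]
wrist_force: [0.4, 0.8, 0.5]
finger_gap: 84.2
[[-11.37438525  26.89669848  78.87113564]] [[ 63.76041128  27.10113906 250.15372142]]
```

View pics/w12a.png

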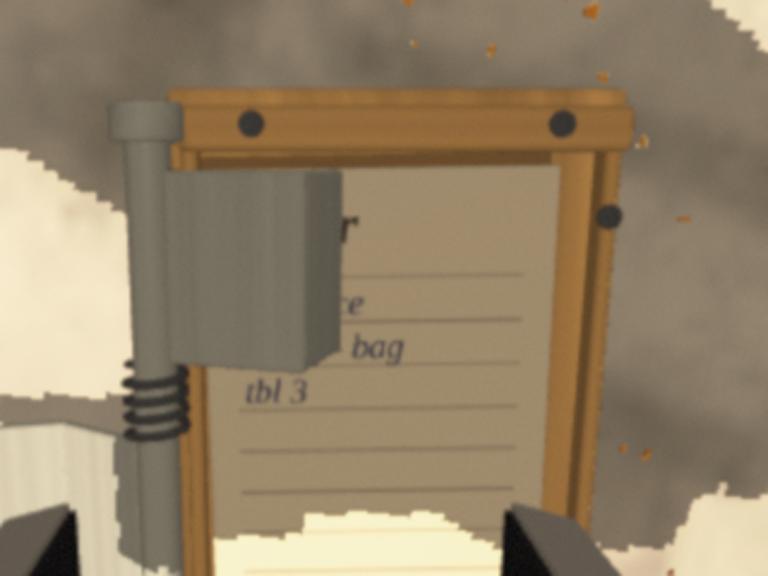

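View pics/w12b.png

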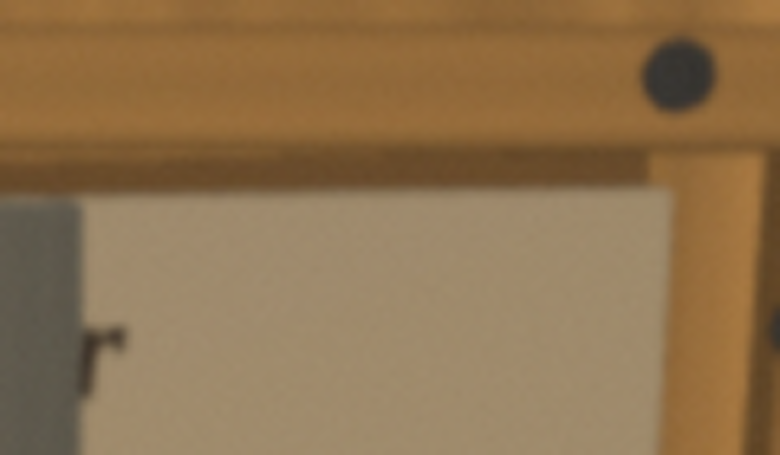

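```bash
python3 - <<'E'
from h import *
o=[543,-138,1.7025]; c=np.load('pics/w12.npy',allow_pickle=True)[0]
im=cv2.imread('pics/w12.png')
for u in (285,300,315,330,345,360,375,390,405,420,428): print(u, im[118:134,u-2:u+3].mean(1)[:,2].round(0).astype(int).tolist())
E
```

```text
285 [152, 149, 143, 132, 122, 128, 135, 121, 107, 104, 103, 103, 106, 111, 117, 119]
300 [151, 150, 143, 133, 124, 135, 143, 125, 108, 104, 105, 108, 114, 113, 114, 116]
315 [152, 150, 143, 133, 125, 134, 135, 120, 107, 105, 105, 110, 122, 118, 116, 116]
330 [152, 149, 143, 133, 122, 126, 123, 111, 105, 103, 103, 108, 117, 110, 100, 97]
345 [151, 149, 143, 134, 124, 126, 119, 108, 106, 104, 105, 114, 138, 152, 156, 156]
360 [152, 150, 143, 132, 122, 123, 113, 105, 105, 105, 107, 120, 144, 156, 158, 158]
375 [151, 149, 143, 133, 120, 113, 107, 105, 105, 105, 108, 125, 147, 156, 159, 158]
390 [150, 149, 142, 132, 117, 107, 106, 105, 104, 105, 111, 131, 150, 158, 158, 159]
405 [151, 149, 142, 132, 118, 107, 105, 106, 106, 106, 113, 137, 153, 158, 159, 158]
420 [149, 147, 141, 132, 116, 104, 102, 104, 105, 105, 115, 140, 155, 158, 158, 159]
428 [149, 147, 141, 131, 116, 108, 111, 114, 114, 115, 124, 144, 155, 157, 158, 158]
```

```bash
python3 -m handwheel '[[0,0,0,-0.15,0,0.1,0.9],[0,0,0,-0.35,0,0.25,0.9],[0,0,0,-0.5,0,0.35,0.9],[0,0,0,-0.5,0,0.35,0.9],[0,0,0,-0.5,0,0.35,0.9],[0,0,0,-0.5,0,0.35,0.9]]'
python3 - <<'E'
from h import *
o=[543,-138,1.7025]
im,c=snap('wrist','w13.png'); np.save('pics/w13.npy',np.array([c],dtype=object))
cv2.imwrite('pics/w13a.png',cv2.resize(im[0:280,220:480,::-1],None,fx=2.1,fy=2.1,interpolation=cv2.INTER_CUBIC))
im,_=snap('side','s13.png')
s=telemetry.read_state();print(s['clock'],s['wrist_force'],Hi(s['eef_pos'],o),abs(s['qd']).max())
E
```

```text
clock: 9.65
eef_pos: [529.7, -255.8, 228.0]
eef_rot: [1.431, 1.564, -0.01]
wrist_force: [-0.4, -0.0, -0.4]
finger_gap: 84.6
9.75 [ 0.28113768  0.5908127  -0.69168227] [[-115.19870088   28.54428988  228.20681219]] 0.008021312028430094
```

View pics/w13a.png

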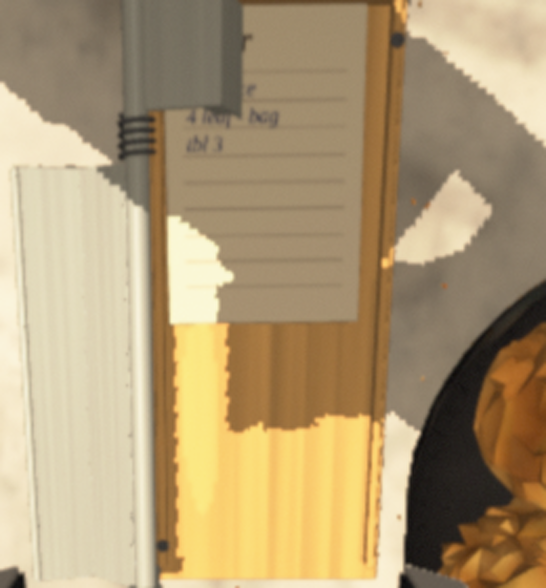

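View pics/s13.png

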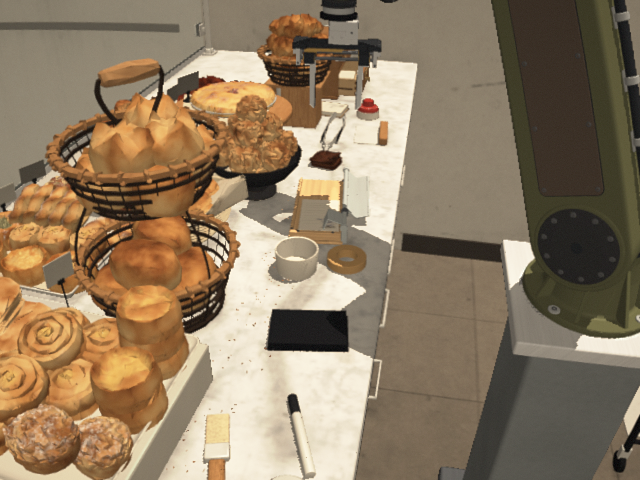

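```bash
python3 - <<'E'
from h import *
o=[543,-138,1.7025]; c=np.load('pics/w13.npy',allow_pickle=True)[0]; E=lambda u,v:(220+u/2.1,v/2.1)
print(Hi(onz([E(171,323),E(357,321)],c,22),o).round(1),Hi(onz([E(170,579),E(370,577)],c,6),o).round(1),Hi(onz([E(365,5)],c,22),o).round(1))
E
```

```text
[[-64.6  43.6  22. ]
 [-63.9 -38.6  22. ]] [[-191.    46.5    6. ]
 [-190.4  -53.3    6. ]] [[ 61.5 -36.5  22. ]]
```

```bash
python3 -c "
from cell import order; print(order.sign_off())"
```

```text
the job is handed in; nothing more can be done
None
```

I pushed the order pad home under the flap, let the flap come down on it, moved clear and handed the job in at about 9.8 s. One check is not fully settled: there is a dark strip about 3–4 mm wide between the pad's paper and the end stop.

**What I did:** One fingertip pressed the thumb rail down to about 0.6 rad and held it open. The other fingertip pushed the pad about 82 mm along the board, under the flap, until it met firm resistance of about 14 N. I backed the fingers off 4 mm with the rail still held, then raised them to let the flap down.

**Last checks:**
- **Pad position:** The rear edge measured x = -64 to -64.6 mm, or about -65.5 mm corrected for the board's own edges. Home is -65 mm, and the pad was square within about 0.5°.
- **Flap:** It rests on the pad.
- **Bystanders:** The ramekin, tape roll and brownie sit at the same pixels as at the start. The black look-alike was not touched.
- **Robot:** The wrist force was about zero and the arm was still when I handed in.

**The dark strip:** The paper's top face measured about 126 mm long, not the stated 130 mm, both before and after the push. A dark line of about 2–3 mm was already there in front of the pad at the start. I took the strip to be the pad's card or binding edge rather than a gap, because the rear-edge position and the contact force both agree with home. I did not confirm it by pushing a second time.

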